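# Take the green soap with tongs from the indexing carousel

### The job

Turn the carousel one click (a quarter turn, by one of its black posts) the way that brings the green soap to the yellow pointer, and leave it settled in that click. Then take the tongs and, touching the soap with nothing but the tongs, lift the green soap out of its nest and hold it up, clear above the middle of the open red carton, and finish there still holding it, for a last look before it is packed. Leave the other soaps in their nests and do not push the carton or the other things on the bench about.

Things in the scene. Friction and masses are not known exactly. Their poses are not given: they have to be found in the camera images.
- hub (a point): On the carousel's axis, level with the top of its plywood platter (38 mm above the table); axes of the fixed foot, -x towards the yellow pointer, z up. Half-way between neighbouring nests (45 degrees either side of the pointer, at the start and in every click), 112 mm from the axis, stand four black drag posts, 16 mm across, 46 mm high above the platter (tops 84 mm above the table).
- carousel_base: Round indexing carousel, origin on its axis on the table, axes as hub. Platter 270 mm across. Four nests 85 mm from the axis, a quarter turn apart: rings 5 mm high, 55 mm outside, 48 mm inside. At the start the nest at the pointer is empty, green and pink soaps are a quarter turn either side of it, cream is opposite. Detent bracket far side, out to 209 mm, 40 mm high.
- station (a point): Pick position at the yellow pointer: on the platter's top face (38 mm above the table), 85 mm from the axis, where the middle of a nest stands when the carousel sits in a click. The pointer lies flat on the table (6 mm high) and ends 172 mm from the axis.
- carousel (a joint): Turn of the platter, rad, counter-clockwise from above positive, 0 at the start (in a click). Clicks at every quarter turn (1.571), each held by a sprung roller: about 0.55 N m (5 N at a post) to leave one. In between it turns freely and stays where left; within about 0.1 rad of a click the roller pulls it in.
- soap_green_center (a point): Centre of the green soap to be taken: a round bar 44 mm across, 30 mm high, axis upright, about 50 g, standing loose in its nest on the platter (centre 53 mm above the table).
- soap_green: The green soap itself (origin at the centre of its underside).
- soap_pink_center (a point): Centre of the pink soap (same size), to be left in its nest.
- soap_cream_center (a point): Centre of the cream soap (same size), to be left in its nest.
- tongs_grip (a point): Where to grip the tongs, at their balance point: midway between the arms, half-way up, 31 mm above the table on their rest. x along the tongs to the tips, y from arm to arm (squeeze this way), z up. Free width here 55 mm outside; flat red grip strips from 35 mm behind to 31 mm ahead. Sprung open: 4 N on each arm starts to close them, 7 N at 40 mm wide.
- tongs_tip (a point): Middle between the tips, half-way up, 90 mm ahead of the grip point. Tips: flat pads 44 mm long (21 behind to 23 mm ahead of this point), 22 mm high. Gap between them 75 mm free (87 mm over the outsides); about 65 mm when squeezed to 50 mm wide at the grip point; 44 mm, tips parallel, closed on the soap, at 40 mm wide.
- tongs_left: The arm on the +y side of the spring tongs: steel with a red nylon tip, 22 mm high. The tongs (about 230 mm long, 95 g) lie on edge, opening sideways. Origin at the pivot, 85 mm behind the grip point, at the lower edge.
- tongs_right: The arm on the -y side of the tongs, the mirror image; origin at the same pivot.
- tongs_rest: Blue rest that carries the tongs, fixed: plate 230 x 112 mm, 4 mm thick, with two cross bars 20 mm high, 62 mm behind and 52 mm ahead of its middle (bars 10 mm thick, 32 mm high at their ends); origin under its middle, x along the tongs.
- carton_mouth (a point): Centre of the open top of the red carton, 80 mm above the table; x along its length. The carton is 170 x 130 mm, loose, about 600 g; its flaps are folded down outside and reach 20 mm out from the walls; the opening is 162 x 122 mm.
- carton: The red carton itself (origin at the centre of its underside).
- tape_gun_left: Red hand tape dispenser lying on its side, about 250 mm long and 52 mm high; origin under its roll. To be left alone.
- tape_gun_right: Another red hand tape dispenser of the same size. To be left alone.
- tape_roll: Roll of brown tape lying flat, 104 mm across, 48 mm high. To be left alone.
- marker: Marker pen lying on the bench, 135 mm long, 17 mm thick. To be left alone.
- scanner: Black hand scanner lying on the bench, about 85 x 150 mm, 45 mm high. To be left alone.
There are look-alikes about, which are no part of the job. Several things have the shape of the soap_green; the one meant has the colours described above.

How it is judged:
By the outcome, as a careful person would: the job done as asked, in the order asked, and still so for the second after the job is handed in, while the arm keeps its last pose, push and grip.
It also fails if it takes over 54 s, if anything falls off the work surface, if the arm or the gripper's body presses on something with over 40 N, if the wrist force passes 120 N, or if a joint passes its speed limit or range.

### The arm

A 6-joint arm with a two-finger parallel gripper is mounted at the origin on the work surface. World frame = base frame: x ahead of the robot, y to its left, z up, the work surface at z = 0. Lengths are in m, angles in rad, forces in N, time in s.
With the tool pointing down it reaches from about 0.375 to 0.975 m from the base axis. Payload 3.8 kg.
Tool frame: the origin (TCP) lies on the centre line of the jaws, within the pads' length; the fingertips stand 14 mm ahead of it and the grasp point (between the pads) lies 5 mm behind it; z points along the fingers, y is the line along which they close (so a half turn about z gives the same grasp; the last joint's range is limited). The gripper opens to 85 mm and grips with 20 to 120 N. Pads are 22 mm wide; open, the fingers measure 114 mm over their backs; the gripper's body (76 mm by 85 mm) begins 54 mm behind the grasp point. The pads swing forward as they close: fully open they stand 13 mm farther back than shut.
Start: joints at [-1.259, 0.264, 1.604, -0, 1.274, -0.037], TCP at [0.231, -0.634, 0.245] pointing down, gripper open.
Joint ranges: [-2.63, 2.63], [-0.94, 2.18], [0.31, 2.57], [-1.31, 4.45], [0, 2.66], [-2.55, 2.55]. Speed limits (rad/s): [2.57, 2.57, 3.14, 3.14, 3.14, 3.14].

### API

Orientations are given as a rotation vector (axis times angle).
In Python, from workcell import bot, eyes, spot_in gives the robot as it stands.
- The arm moves only by the tool carry_out, never from a script. Its argument "series" is text: rows parted by semicolons, each of 4 numbers parted by spaces: the shift along the world's x, y, z in m, then the turn about the world's z in degrees. In form: tx ty tz roll; .... A call has 1 to 20 rows; each row shifts and turns the commanded pose from where the row before left it; what a row does not reach is not made up. A row lasts 1/8 s, in which the tool goes at most 62.5 mm and 10.7 degrees, less where a joint would pass 70% of its speed; a pose out of reach is approached as far as the arm can. A call is refused whole if a number of a shift passes 0.0625 or a number of a turn 10.7, either way. A call with a gripper value outside its range is refused whole. "jaw" is the gripper command: -1 is shut, 1 is fully open, values between are in proportion, set as the call begins (left out, the last holds). The fingers move at their own pace and stop on an object; "grip_force" is the grip in N (left out, the last holds). Time passes only in rows, so rows that do not move let the fingers close. It gives the time, the measured TCP pose, the force, the opening and the grip force at its end, in the units of the state.
- bot.read_state(): the state, without advancing time (a new reading comes with each control period).
- eyes.read_camera(name): name is "scene" or "top"; returns (picture, depth): 384x512x3 uint8, blue, green, red; 384x512 float32, m along the optical axis (not along the pixel's ray), 0 where there is no reading.
- eyes.get_calibration(name): a dict with "K" (3x3 intrinsics, pixels), "distortion" ([k1, k2, p1, p2, k3] as OpenCV has them; the pictures are not rectified), "position" and "rotation" of the camera in the world. Camera axes: x right, y down, z forward; pixel columns grow to the right and rows downward; lengths in m; the calibration is good to about 2 mm. A picture is of the moment at which its call begins. get_calibration takes no time and is no camera call.
- bot.finish_job(): hands the job in; it is judged then, once.
Trained networks look in the newest picture that a camera, given by its name, has taken for a name from the list of things; names that differ only in an ending like _2 or _b are one class to them, and where a whole thing is asked for, a point or a joint stands for the part that bears it (a point fixed in the world has none). Each returns a list of dicts, best first, with "score" (0 to 1); they miss things now and then, are a little off and sometimes report something else, mostly with a low value. They report only what shows in the picture. A call takes as long as a camera call. They do not tell look-alikes from the thing itself.
- spot_in(camera, target): "rect" ([centre column, centre row, width, height] in pixels, round what is visible of it).
The state is a dict: "time": time; "q": joint angles; "joint_vel": joint speeds; "joint_torque": joint torques, N m; "tool_pos": TCP position; "tcp_rot": TCP orientation; "wrist_force": force on the tool from outside, world axes, zero at the start; "torque": the same for the moment, N m; "width": opening from 0.0 (shut) to 1.0 (fully open); "grip_force": force on a finger pad.
Only numpy, scipy, OpenCV 4.12 (cv2) and the standard library are available. Lean on these libraries where they do the work, as an engineer would, in place of code of your own. Each camera call takes 0.05 s, during which the arm holds its last target. There are 200 camera calls.

## Working session

There is one attempt and no reset: what is moved stays moved. The work goes in short steps, Python scripts to look and compute and a tool call to move; the robot and the scene stay as the last step left them, time stands still between calls to the robot, and variables do not carry over. Pictures are saved under pics/ and viewed, at most 10 in all, crops included, and the job is handed in when it is done.

Besides the shell and the picture viewer there is one more tool, called as a command line: name --argument value ..., lists and objects as JSON in quotes. carry_out: Moves the arm, as the interface text tells. Its arguments: {"type":"object","properties":{"series":{"type":"string"},"jaw":{"type":"number"},"grip_force":{"type":"number"}},"required":["series"]}

```bash
mkdir -p pics; python3 - <<'E'
from workcell import bot,eyes,spot_in
import cv2
for n in("top","scene"):
    p,d=eyes.read_camera(n); cv2.imwrite(f"pics/{n}0.png",cv2.resize(p,(800,600),interpolation=cv2.INTER_CUBIC))
    c=eyes.get_calibration(n); print(n,c)
    for t in["carousel_base","soap_green","soap_pink_center","soap_cream_center","tongs_left","tongs_right","tongs_tip","tongs_grip","tongs_rest","carton","station"]:
        try: print(t,[(round(r["score"],2),[round(float(x)) for x in r["rect"]]) for r in spot_in(n,t)[:3]])
        except Exception as e: print(t,e)
print(bot.read_state())
E
```

```text
top {'K': array([[495.00568496,   0.        , 262.45574658],
       [  0.        , 495.00568496, 192.22908431],
       [  0.        ,   0.        ,   1.        ]]), 'distortion': array([-0.02115652,  0.        ,  0.        ,  0.        ,  0.        ]), 'position': array([ 0.18605329, -0.00394151,  1.97431706]), 'rotation': array([-2.13662151,  2.10132302, -0.19528177])}
carousel_base [(0.59, [266, 167, 75, 94]), (0.4, [178, 207, 53, 61])]
soap_green [(0.54, [279, 233, 10, 12]), (0.51, [288, 175, 12, 15])]
soap_pink_center [(0.4, [245, 169, 13, 14])]
soap_cream_center [(0.41, [271, 152, 10, 15])]
tongs_left []
tongs_right [(0.2, [409, 211, 40, 35])]
tongs_tip [(0.68, [364, 227, 24, 44]), (0.47, [375, 208, 6, 9])]
tongs_grip [(0.49, [367, 224, 29, 56])]
tongs_rest [(0.77, [361, 228, 34, 63]), (0.26, [356, 154, 65, 35])]
carton [(0.72, [175, 208, 50, 61])]
station [(0.24, [375, 208, 6, 6])]
scene {'K': array([[435.30067631,   0.        , 255.52903004],
       [  0.        , 435.30067631, 189.90697043],
       [  0.        ,   0.        ,   1.        ]]), 'distortion': array([0.01681511,
[... 673 characters left out ...]
'time': 1.2, 'q': array([-1.25889079e+00,  2.63904278e-01,  1.60402594e+00,  3.24863551e-06,
        1.27366777e+00, -3.69028776e-02]), 'joint_vel': array([ 1.09313272e-03,  6.08928430e-04,  4.83288444e-05,  1.57161364e-03,
       -7.43118147e-04, -5.06296690e-04]), 'joint_torque': array([-9.10117578e-04, -5.15079224e+01, -3.67723203e+01,  3.71249484e-05,
        1.08557750e-03,  5.41710804e-06]), 'tool_pos': array([ 0.23069547, -0.63434592,  0.2452628 ]), 'tcp_rot': array([-3.09392963e+00, -5.45131132e-01, -3.68486126e-06]), 'wrist_force': array([-0.48126683,  0.21053205, -0.72882724]), 'torque': array([ 0.03330059, -0.06306668, -0.00423938]), 'grip_force': 0.0, 'width': 1.0000979809989818}
```

View pics/top0.png

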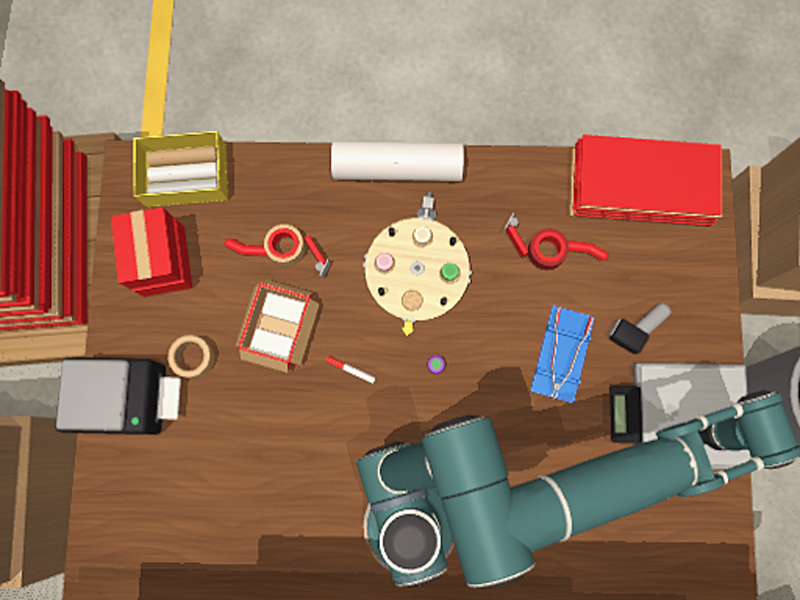

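View pics/scene0.png

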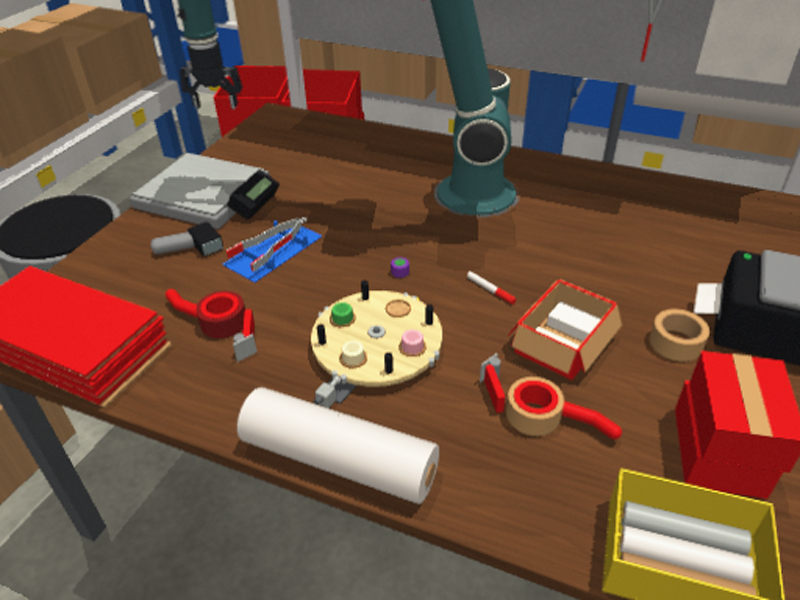

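The top view (up = +x, left = +y) shows the carousel hub at (417,268), green soap at right (450,271), pink at left and the pointer at bottom (408,327). So green reaches the pointer by a clockwise turn (negative). The tongs on the blue rest are at (563,355), tips up, and the open carton is at (280,325).

```bash
cat > h.py <<'E'
import cv2,numpy as np
from workcell import bot,eyes,spot_in
R=lambda v:cv2.Rodrigues(np.asarray(v,float))[0]
def plane(n,uv,z):
    c=eyes.get_calibration(n)
    u=cv2.undistortPoints(np.float64(uv).reshape(-1,1,2),c["K"],c["distortion"])[:,0]
    d=np.c_[u,np.ones(len(u))]@R(c["rotation"]).T; P=c["position"]
    return P+d*((z-P[2])/d[:,2])[:,None]
def proj(n,X):
    c=eyes.get_calibration(n);r=R(c["rotation"])
    return cv2.projectPoints(np.float64(X).reshape(-1,1,3),cv2.Rodrigues(r.T)[0],-r.T@c["position"],c["K"],c["distortion"])[0][:,0]
def cloud(n,d):
    v,u=np.mgrid[:384,:512]; c=eyes.get_calibration(n)
    q=cv2.undistortPoints(np.float64(np.c_[u.ravel(),v.ravel()]).reshape(-1,1,2),c["K"],c["distortion"])[:,0]
    return ((np.c_[q,np.ones(len(q))]*d.reshape(-1,1))@R(c["rotation"]).T+c["position"]).reshape(384,512,3)
def blobs(mask,amin=3):
    k,l,s,c=cv2.connectedComponentsWithStats(mask.astype(np.uint8))
    return [(c[i].round(2).tolist(),int(s[i,4])) for i in range(1,k) if s[i,4]>=amin]
E
python3 - <<'E'
from h import *
for n,boxes in(("top",[(225,130,80,90),(335,185,50,80)]),("scene",[(190,170,100,85),(135,125,80,65)])):
    p,d=eyes.read_camera(n); np.savez(f"{n}.npz",p=p,d=d)
    ims=[]
    for x,y,w,h in boxes:
        ims.append(cv2.resize(p[y:y+h,x:x+w],None,fx=(500/ h if n=="top" else 4),fy=(500/h if n=="top" else 4),interpolation=cv2.INTER_CUBIC))
    H=max(i.shape[0] for i in ims); ims=[cv2.copyMakeBorder(i,0,H-i.shape[0],0,0,0) for i in ims]
    o=np.hstack(ims);print(o.shape);cv2.imwrite(f"pics/{n}1.png",o)
    hsv=cv2.cvtColor(p,cv2.COLOR_BGR2HSV);h,s,v=cv2.split(hsv)
    x,y,w,hh=boxes[0]; roi=np.zeros(h.shape,bool);roi[y:y+hh,x:x+w]=1
    for nm,m,z in(("green",(h>45)&(h<80)&(s>120),.068),("pink",((h>165)|(h<5))&(s>40)&(s<150)&(v>150),.068),("black",v<45,.075)):
        for c,a in blobs(m&roi): print(n,nm,c,a,plane(n,c,z).round(4)[0])
    x,y,w,hh=boxes[1]; roi[:]=0;roi[y:y+hh,x:x+w]=1
    for nm,m,z in(("blue",(h>100)&(h<125)&(s>120),.004),("red",((h>172)|(h<6))&(s>120),.042)):
        for c,a in blobs(m&roi): print(n,nm,c,a,plane(n,c,z).round(4)[0])
E
```

```text
(500, 756, 3)
top green [288.0, 169.44] 9 [ 0.6457 -0.0886  0.068 ]
top green [284.2, 176.8] 5 [ 0.6156 -0.0738  0.068 ]
top pink [245.5, 165.35] 52 [0.6597 0.0799 0.068 ]
top pink [245.46, 171.08] 13 [0.6363 0.0795 0.068 ]
top black [250.08, 147.92] 12 [0.7295 0.0631 0.075 ]
top black [288.88, 154.0] 8 [ 0.707  -0.0913  0.075 ]
top black [243.0, 184.33] 3 [0.5812 0.0876 0.075 ]
top black [243.8, 187.4] 5 [0.569  0.0842 0.075 ]
top black [283.0, 192.5] 6 [ 0.5512 -0.0694  0.075 ]
top blue [348.8, 230.38] 426 [ 0.415  -0.3361  0.004 ]
top blue [363.17, 217.65] 606 [ 0.4672 -0.3946  0.004 ]
top blue [367.35, 239.02] 306 [ 0.3817 -0.4095  0.004 ]
top blue [354.33, 252.0] 3 [ 0.3294 -0.3567  0.004 ]
top red [357.0, 201.5] 4 [ 0.526 -0.364  0.042]
top red [376.0, 207.88] 16 [ 0.5016 -0.4386  0.042 ]
top red [355.0, 219.0] 3 [ 0.4559 -0.3548  0.042 ]
top red [354.0, 224.5] 4 [ 0.4341 -0.3505  0.042 ]
top red [353.0, 231.0] 5 [ 0.4084 -0.3461  0.042 ]
(340, 720, 3)
scene green [218.63, 200.28] 152 [ 0.646  -0.0811  0.068 ]
scene pink [263.78, 218.22] 164 [0.6686 0.0844 0.068 ]
scene black [233.23, 185.23] 48 [ 0.5679 -0.0657  0.075 ]
scene black [274.53, 201.38] 45 [0.592  0.0899 0.075 ]
scene black [205.23, 213.42] 48 [ 0.7226 -0.0881  0.075 ]
scene black [248.47, 231.88] 49 [0.7451 0.0672 0.075 ]
scene blue [175.88, 142.5] 8 [ 0.3326 -0.4376  0.004 ]
scene blue [173.04, 161.96] 783 [ 0.451  -0.3792  0.004 ]
scene red [180.37, 154.8] 41 [ 0.4442 -0.3452  0.042 ]
scene red [149.74, 159.85] 62 [ 0.5137 -0.4349  0.042 ]
scene red [161.43, 169.0] 7 [ 0.5454 -0.3643  0.042 ]
scene red [143.49, 187.83] 59 [ 0.6587 -0.3643  0.042 ]
```

View pics/top1.png

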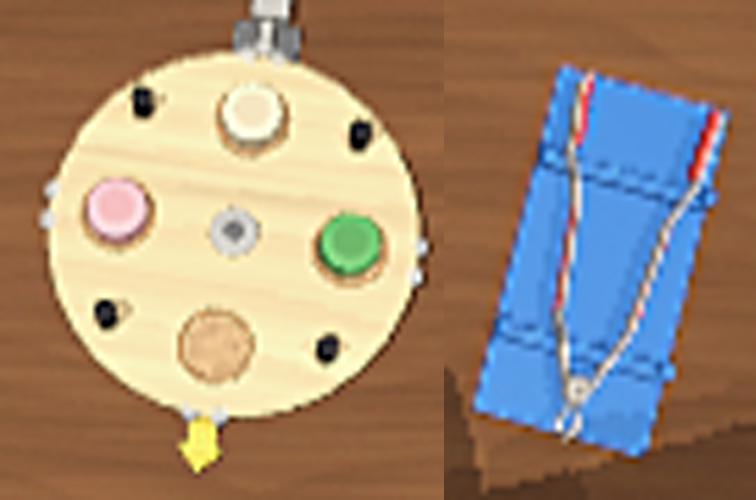

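View pics/scene1.png

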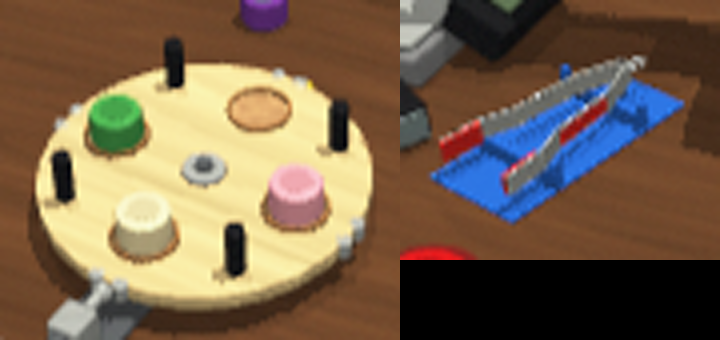

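Close-up: posts at crop (143,101), (360,134), (106,314) and (327,348), hub at (234,231). Tongs pivot at (579,390), tip ends at (587,75) and (717,113), lying open on the rest. Now I'll fit these.

```bash
python3 - <<'E'
from h import *
from scipy.optimize import least_squares
T=np.load("top.npz");S=np.load("scene.npz")
print("hub top",plane("top",[(266.6,171.1)],.043).round(4), "hub scene",plane("scene",[(190+203/4,170+168/4)],.043).round(4))
sp=np.float64([(233.23,185.23),(274.53,201.38),(248.47,231.88),(205.23,213.42)])
tp=np.float64([(225+327/5.556,130+348/5.556),(225+106/5.556,130+314/5.556),(225+143/5.556,130+101/5.556),(225+360/5.556,130+134/5.556)])-.5
def posts(q,z):
    # angles from pointer direction (-x local): -y side-front, +y front, +y back, -y back
    a=q[2]+np.deg2rad([225,135,45,-45]); return np.c_[q[0]+.112*np.cos(a),q[1]+.112*np.sin(a),np.full(4,z)]
for nm,f in(("scene",lambda q:proj("scene",posts(q,.061))-sp),("top",lambda q:proj("top",posts(q,.070))-tp)):
    r=least_squares(lambda q:f(q).ravel(),[.65,0,0]);print(nm,r.x.round(4),np.abs(r.fun).max().round(2),np.rad2deg(r.x[2]))
b=lambda q:np.r_[(proj("scene",posts(q,.061))-sp).ravel(),(proj("top",posts(q,.070))-tp).ravel()]
r=least_squares(b,[.65,0,0]);print("both",r.x.round(4));print(posts(r.x,.061).round(4))
# platter ellipse, top
p=T["p"];hsv=cv2.cvtColor(p,cv2.COLOR_BGR2HSV);h,s,v=cv2.split(hsv)
def big(m,x,y,w,hh):
    q=np.zeros(m.shape,np.uint8);q[y:y+hh,x:x+w]=m[y:y+hh,x:x+w];c=max(cv2.findContours(q,0,1)[0],key=cv2.contourArea);return c
c=big((v>170)&(s<120),225,130,80,80);hl=cv2.convexHull(c)[:,0];w=plane("top",hl,.038)[:,:2]
print("platter circ",cv2.minEnclosingCircle(w.astype(np.float32)))
for n,D,box in(("top",T,(335,185,50,80)),("scene",S,(135,125,80,65))):
    hsv=cv2.cvtColor(D["p"],cv2.COLOR_BGR2HSV);h,s,v=cv2.split(hsv)
    x,y,ww,hh=box;q=np.zeros(h.shape,np.uint8);q[y:y+hh,x:x+ww]=((h>100)&(h<125)&(s>120)).astype(np.uint8)[y:y+hh,x:x+ww]
    pts=np.argwhere(q)[:,::-1];w=plane(n,pts,.004)[:,:2]
    print(n,"rest",cv2.minAreaRect(w.astype(np.float32)))
K=lambda x,y:((x-444)/6.25+335-.5,y/6.25+185-.5)
print("tongs piv",plane("top",[K(579,390)],.042).round(4),"\ntips z.042 L end,back R end,back",plane("top",[K(587,75),K(580,142),K(717,113),K(697,180)],.042).round(4))
K=lambda x,y:(135+(x-400)/4,125+y/4)
print("scene tips end L top/bot",plane("scene",[K(507,178)],.042).round(4),plane("scene",[K(442,143)],.042).round(4),"piv",plane("scene",[K(637,63)],.042).round(4))
# depth heights over tongs
C=cloud("top",T["d"]);print("table z",np.median(C[200:215,300:330,2]).round(4))
# carton
C=cloud("scene",S["d"]);
m=np.abs(cloud("top",T["d"])[...,2]-.08)<.006;q=np.zeros(m.shape,np.uint8);q[175:245,145:210]=m[175:245,145:210]
w=plane("top",np.argwhere(q)[:,::-1],.08)[:,:2];print("carton",q.sum(),cv2.minAreaRect(w.astype(np.float32)))
E
```

```text
hub top [[ 0.6435 -0.0041  0.043 ]] hub scene [[ 0.6458 -0.0044  0.043 ]]
scene [ 0.6433 -0.006  -0.1451] 0.24 -8.311210389131027
top [ 0.6428 -0.004  -0.1413] 0.14 -8.098306386247874
both [ 0.6432 -0.0052 -0.1435]
[[ 0.5535 -0.0722  0.061 ]
 [ 0.5761  0.0845  0.061 ]
 [ 0.7329  0.0619  0.061 ]
 [ 0.7102 -0.0949  0.061 ]]
platter circ ((0.6533368229866028, -0.0019183754920959473), 0.14941786229610443)
top rest ((0.43215930461883545, -0.3826776146888733), (0.11641187965869904, 0.22933121025562286), 75.02305603027344)
scene rest ((0.431832492351532, -0.39347758889198303), (0.1445114016532898, 0.2318630963563919), 77.12518310546875)
tongs piv [[ 0.3465 -0.3572  0.042 ]] 
tips z.042 L end,back R end,back [[ 0.5461 -0.3659  0.042 ]
 [ 0.503  -0.3606  0.042 ]
 [ 0.523  -0.4478  0.042 ]
 [ 0.4799 -0.434   0.042 ]]
scene tips end L top/bot [[ 0.5475 -0.3616  0.042 ]] [[ 0.5243 -0.4464  0.042 ]] piv [[ 0.3424 -0.3425  0.042 ]]
table z -0.0008
carton 354 ((0.48636409640312195, 0.34649938344955444), (0.14444616436958313, 0.1846534162759781), 74.81253051757812)
```

Both cameras agree to about 2 mm:

| Thing | x (m) | y (m) | Yaw |
|---|---|---|---|
| Hub | 0.643 | -0.005 | -8.2° |
| Front right post | 0.5535 | -0.072 | – |
| Tongs grip | 0.427 | -0.3785 | -14.8° |

I'll straddle the front right post with half-closed jaws.

carry_out --series "0.023 0.040 -0.003 1.2;0.023 0.040 -0.003 1.2;0.023 0.040 -0.003 1.2;0.023 0.040 -0.003 1.2;0.023 0.040 -0.003 1.2;0.023 0.040 -0.003 1.2;0.023 0.040 -0.003 1.2;0.023 0.040 -0.003 1.2;0.023 0.040 -0.003 1.2;0.023 0.040 -0.003 1.2;0.023 0.040 -0.003 1.2;0.023 0.040 -0.003 1.2;0.023 0.040 -0.003 1.2;0.023 0.042 -0.003 1.2;0 0 0 0;0 0 0 0" --jaw -0.3

```text
time: 3.3
tool_pos: [0.5525, -0.0725, 0.2032]
tcp_rot: [2.98, 0.992, -0.001]
wrist_force: [-0.1, -0.2, -1.1]
width: 0.349
grip_force: 0.0
```

carry_out --series "0.0005 0 -0.03 0;0 0 -0.03 0;0 0 -0.02 0;0 0 -0.02 0;0 0 -0.016 0;0 0 -0.015 0;0 0 0 0;0 0 0 0"

```text
time: 4.3
tool_pos: [0.5537, -0.0725, 0.0728]
tcp_rot: [2.981, 0.991, 0.001]
wrist_force: [-0.4, -0.9, -0.5]
width: 0.35
grip_force: 0.0
```

```bash
python3 - <<'E'
from h import *
p,d=eyes.read_camera("scene");cv2.imwrite("pics/s2.png",cv2.resize(p[130:270,160:320],None,fx=4,fy=4,interpolation=cv2.INTER_CUBIC))
# arc steps
h=np.r_[.643,-.005]
a=np.deg2rad(216.8-np.arange(0,91,5.625));P=h+.112*np.c_[np.cos(a),np.sin(a)]
print(np.diff(P,axis=0).round(4).tolist())
E
```

```text
[[-0.0061, 0.0091], [-0.0052, 0.0097], [-0.0042, 0.0101], [-0.0032, 0.0105], [-0.0022, 0.0108], [-0.0011, 0.0109], [-0.0, 0.011], [0.001, 0.0109], [0.0021, 0.0108], [0.0031, 0.0105], [0.0042, 0.0102], [0.0051, 0.0097], [0.0061, 0.0092], [0.0069, 0.0085], [0.0077, 0.0078], [0.0085, 0.007]]
```

View pics/s2.png

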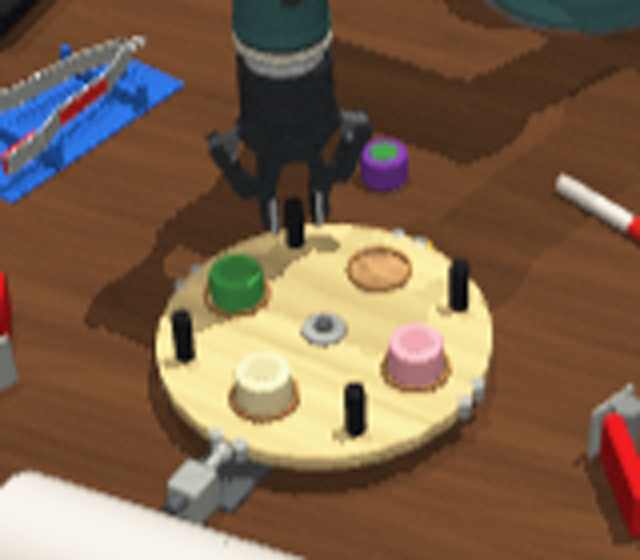

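The fingers stand either side of the post, at (295,222) in the crop. Next I'll drag it clockwise along the arc.

carry_out --series "-0.0061 0.0091 0 -5;-0.0052 0.0097 0 -5;-0.0042 0.0101 0 -5;-0.0032 0.0105 0 -5;-0.0022 0.0108 0 -5;-0.0011 0.0109 0 -5;0 0.011 0 -5;0.001 0.0109 0 -5;0.0021 0.0108 0 -5;0.0031 0.0105 0 -5;0.0042 0.0102 0 -5;0.0051 0.0097 0 -5;0.0061 0.0092 0 -5;0.0069 0.0085 0 -5;0.0077 0.0078 0 -5;0.0085 0.007 0 -5;0.0035 0.003 0 0;0 0 0 0;0 0 0 0"

```text
time: 6.72
tool_pos: [0.5795, 0.0875, 0.0725]
tcp_rot: [-2.921, 1.156, -0.001]
wrist_force: [0.3, -0.6, 0.7]
width: 0.349
grip_force: 0.0
```

```bash
python3 - <<'E'
from h import *
p,d=eyes.read_camera("scene");cv2.imwrite("pics/s3.png",cv2.resize(p[130:270,160:320],None,fx=4,fy=4,interpolation=cv2.INTER_CUBIC))
s=bot.read_state();print(s["q"].round(3),s["wrist_force"])
h,s,v=cv2.split(cv2.cvtColor(p,cv2.COLOR_BGR2HSV))
m=(h>45)&(h<80)&(s>120);m[:170]=0;m[255:]=0;m[:,:190]=0;m[:,290:]=0
for c,a in blobs(m): print("green",c,a,plane("scene",c,.056).round(4))
m=v<45;m[:170]=0;m[255:]=0;m[:,:190]=0;m[:,290:]=0
for c,a in blobs(m,20): print("black",c,a,plane("scene",c,.061).round(4))
E
```

```text
[0.107 0.262 1.951 0.    0.928 2.432] [ 0.14274221 -0.67937702  0.28541784]
green [254.09, 193.75] 155 [[0.562  0.0064 0.056 ]]
black [275.44, 183.98] 515 [[0.4945 0.0558 0.061 ]]
black [233.28, 185.26] 47 [[ 0.553  -0.0734  0.061 ]]
black [205.23, 213.42] 48 [[ 0.71   -0.0963  0.061 ]]
black [248.47, 231.88] 49 [[0.7328 0.0613 0.061 ]]
```

View pics/s3.png

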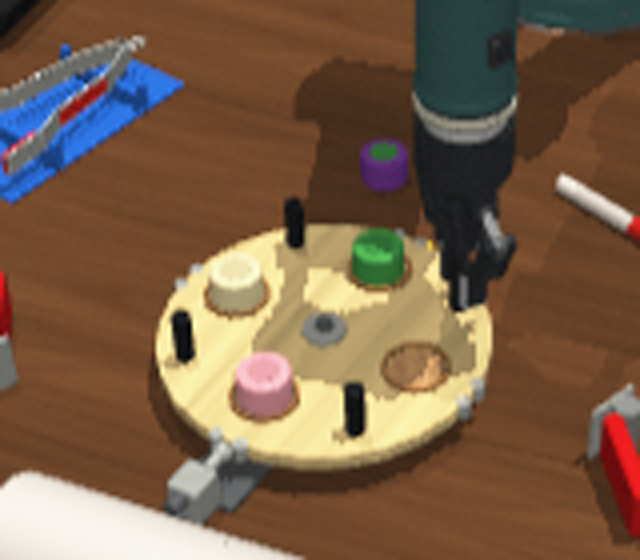

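The posts are back at their starting pixels, so it has settled in a click, and the green soap is at the pointer. Next I'll rise clear and go to the tongs.

carry_out --series "0 0 0.025 0;0 0 0.04 0;0 0 0.05 0;0 0 0.03 0"

```text
time: 7.28
tool_pos: [0.5804, 0.0874, 0.2204]
tcp_rot: [-2.919, 1.156, -0.005]
wrist_force: [-0.3, 0.2, -0.4]
width: 0.344
grip_force: 0.0
```

carry_out --series "-0.0095 -0.029 0 1.8;-0.0095 -0.029 0 1.8;-0.0095 -0.029 0 1.8;-0.0095 -0.029 0 1.8;-0.0095 -0.029 0 1.8;-0.0095 -0.029 0 1.8;-0.0095 -0.029 0 1.8;-0.0095 -0.029 0 1.8;-0.0095 -0.029 0 1.8;-0.0095 -0.029 0 1.8;-0.0095 -0.029 0 1.8;-0.0095 -0.029 0 1.8;-0.0095 -0.029 0 1.8;-0.0095 -0.029 0 1.8;-0.0095 -0.030 0 1.8;-0.0095 -0.030 0 1.4;0 0 0 0;0 0 0 0" --jaw 1

```text
time: 9.52
tool_pos: [0.4272, -0.3781, 0.217]
tcp_rot: [-3.114, 0.406, 0.0]
wrist_force: [0.3, -0.0, -0.2]
width: 1.0
grip_force: 0.0
```

```bash
python3 - <<'E'
from h import *
s=bot.read_state();print(s["tool_pos"].round(4),s["tcp_rot"].round(3),s["wrist_force"].round(2))
T=np.load("top.npz");print("lookalike",plane("top",[(279,233)],.03).round(3))
C=cloud("top",T["d"]);p=T["p"];h,sa,v=cv2.split(cv2.cvtColor(p,cv2.COLOR_BGR2HSV))
# carton: red/brown rim region heights
m=(C[...,2]>.070)&(C[...,2]<.095);m[:170]=0;m[250:]=0;m[:,:140]=0;m[:,215:]=0
print(blobs(m,10))
w=C[m][:,:2];print(w.min(0),w.max(0))
for a in (-15,):
    e=np.deg2rad(a);u=w@[np.cos(e),np.sin(e)];q=w@[-np.sin(e),np.cos(e)]
    print(np.percentile(u,[1,5,95,99]),np.percentile(q,[1,5,95,99]))
o=p[170:250,140:215];cv2.imwrite("pics/c.png",cv2.resize(o,None,fx=7,fy=7,interpolation=cv2.INTER_CUBIC))
E
```

```text
[ 0.4272 -0.3781  0.217 ] [-3.114  0.406  0.   ] [ 0.32 -0.04 -0.22]
lookalike [[ 0.397 -0.057  0.03 ]]
[([175.84, 207.32], 491)]
[0.38153343 0.25859533] [0.59037897 0.43702586]
[0.28756657 0.29145336 0.46929081 0.47239319] [0.38974078 0.39252684 0.53092729 0.53366966]
```

View pics/c.png

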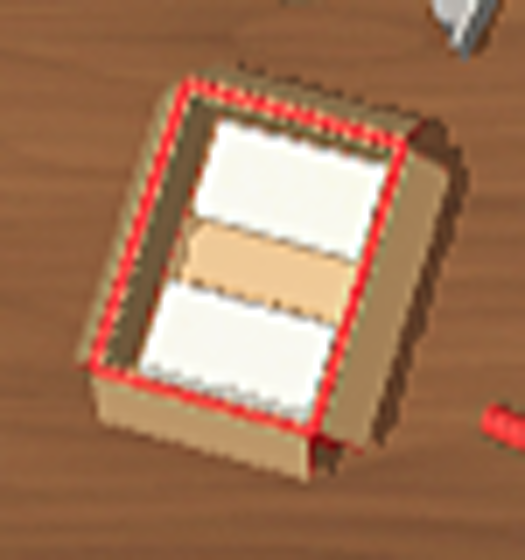

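The carton rim corners are at crop (188,84), (404,143), (316,434) and (94,372), and the mouth centre is at pixel (175.3,206.4). Now I'll lower onto the tongs.

carry_out --series "0 0 -0.04 0;0 0 -0.04 0;0 0 -0.035 0;0 0 -0.03 0;0 0 -0.02 0;0 0 -0.015 0;0 0 -0.01 0;0 0 0 0;0 0 0 0"

```text
time: 10.65
tool_pos: [0.428, -0.3793, 0.0281]
tcp_rot: [3.114, -0.405, 0.002]
wrist_force: [-0.3, 1.0, 0.7]
width: 1.0
grip_force: 0.0
```

carry_out --series "0 0 0 0;0 0 0 0;0 0 0 0;0 0 0 0;0 0 0 0;0 0 0 0" --jaw 0.15 --grip_force 30

```text
time: 11.4
tool_pos: [0.4284, -0.3798, 0.0291]
tcp_rot: [3.114, -0.405, 0.004]
wrist_force: [-0.4, 0.1, 5.1]
width: 0.577
grip_force: 7.2
```

```bash
python3 - <<'E'
from h import *
print("carton",plane("top",[(175.3,206.4)],.08).round(4))
p,d=eyes.read_camera("scene");cv2.imwrite("pics/s4.png",cv2.resize(p[110:200,120:230],None,fx=6,fy=6,interpolation=cv2.INTER_CUBIC))
s=bot.read_state();print(s["tool_pos"].round(4),s["wrist_force"].round(2),s["width"],s["grip_force"])
E
```

```text
carton [[0.4885 0.3481 0.08  ]]
[ 0.4284 -0.3798  0.0291] [-0.17  0.52  5.99] 0.5752940506381587 7.22971108611091
```

View pics/s4.png

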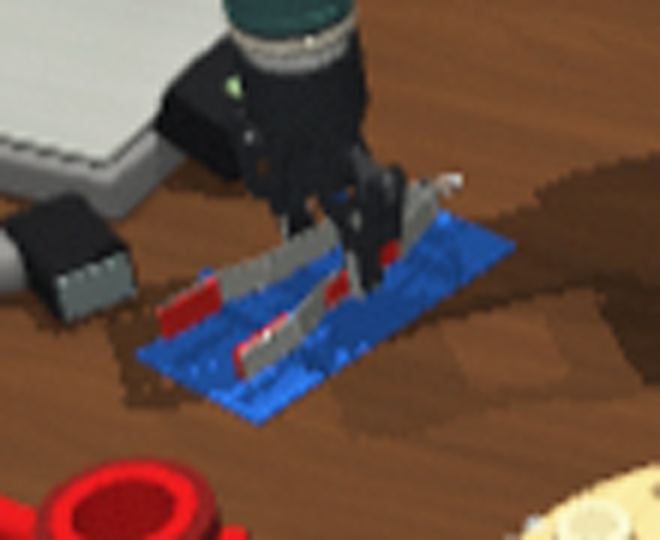

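The jaws hold the tongs on the red strips at 49 mm wide. Lifting them now.

carry_out --series "0 0 0.008 0;0 0 0.015 0;0 0 0.025 0;0 0 0.03 0;0 0 0.03 0;0 0 0.03 0;0 0 0.03 0;0 0 0 0;0 0 0 0"

```text
time: 12.58
tool_pos: [0.4269, -0.3782, 0.1946]
tcp_rot: [-3.115, 0.405, 0.001]
wrist_force: [0.6, 0.4, -1.0]
width: 0.574
grip_force: 4.8
```

```bash
python3 - <<'E'
from h import *
s=bot.read_state();print(s["tool_pos"].round(4),s["wrist_force"].round(2),s["torque"].round(3),s["width"],s["grip_force"])
p,d=eyes.read_camera("scene");pt,dt=eyes.read_camera("top")
for n,P,D in(("scene",p,d),("top",pt,dt)):
    h,sa,v=cv2.split(cv2.cvtColor(P,cv2.COLOR_BGR2HSV));C=cloud(n,D)
    m=((h>172)|(h<6))&(sa>110)&(C[...,2]>.1)&(np.linalg.norm(C[...,:2]-[.47,-.39],axis=-1)<.15)
    for c,a in blobs(m,3):
        k,l=cv2.connectedComponents(m.astype(np.uint8));i=l[int(round(c[1])),int(round(c[0]))];w=C[l==i];print(n,c,a,w.mean(0).round(4),w.min(0).round(4),w.max(0).round(4))
a=p[70:190,110:240];b=pt[180:260,330:400]
cv2.imwrite("pics/s5.png",np.hstack([cv2.resize(a,(433,400)),cv2.resize(b,(350,400))]))
E
```

```text
[ 0.4269 -0.3782  0.1946] [ 0.64  0.43 -1.04] [0.014 0.022 0.014] 0.5743865353217378 4.802324667252833
scene [172.0, 64.0] 3 [ 0.4115 -0.3434  0.3871] [ 0.4085 -0.3449  0.3853] [ 0.4148 -0.3417  0.3891]
scene [151.0, 75.0] 3 [ 0.4489 -0.4071  0.3543] [ 0.4459 -0.4087  0.353 ] [ 0.453  -0.4047  0.3562]
scene [179.19, 113.81] 16 [ 0.4057 -0.3493  0.1958] [ 0.3951 -0.3537  0.1879] [ 0.4155 -0.3438  0.2047]
scene [169.7, 119.85] 20 [ 0.4542 -0.359   0.1961] [ 0.4461 -0.3657  0.1842] [ 0.4635 -0.3553  0.2046]
scene [143.89, 122.49] 63 [ 0.5051 -0.4318  0.1982] [ 0.4834 -0.4417  0.1851] [ 0.5275 -0.4246  0.211 ]
scene [153.53, 128.67] 15 [ 0.3241 -0.165  -0.0697] [-1.7864 -2.4008 -0.7703] [1.5516 0.8779 0.9954]
top [366.14, 195.64] 14 [ 0.5194 -0.3672  0.2055] [ 0.4997 -0.3707  0.2003] [ 0.54   -0.3616  0.2107]
top [361.29, 224.0] 7 [ 0.4153 -0.3473  0.2058] [ 0.4047 -0.3506  0.1842] [ 0.4218 -0.3427  0.2439]
```

View pics/s5.png

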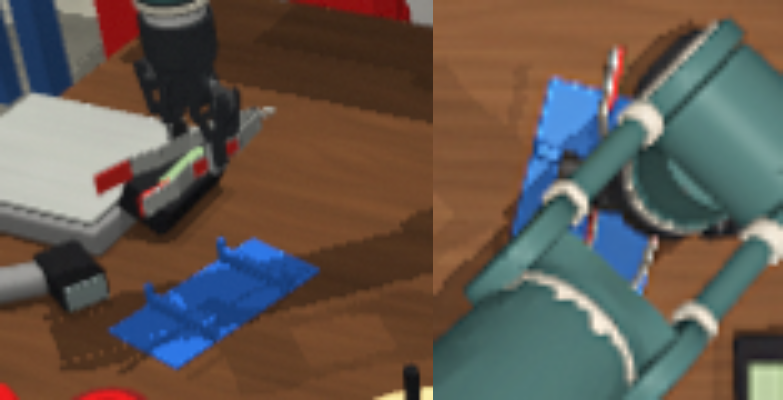

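The tongs hang level, with strips and tips both at about z 0.197, and the tips are about 89 mm ahead. I'll move above the station.

carry_out --series "0.001 0.010 0 0.3;0.002 0.018 0 0.4;0.003 0.026 0 0.5;0.003 0.026 0 0.5;0.003 0.026 0 0.5;0.003 0.026 0 0.5;0.003 0.026 0 0.5;0.003 0.026 0 0.5;0.003 0.026 0 0.5;0.003 0.026 0 0.5;0.003 0.026 0 0.5;0.003 0.026 0 0.5;0.003 0.026 0 0.4;0.003 0.026 0 0.4;0.003 0.026 0 0.4;0.002 0.018 0 0.2;0.001 0.013 0 0;0 0 0 0;0 0 0 0"

```text
time: 15.05
tool_pos: [0.4722, 0.0182, 0.1952]
tcp_rot: [3.134, -0.211, -0.0]
wrist_force: [-0.3, 0.5, -1.0]
width: 0.574
grip_force: 4.8
```

```bash
python3 - <<'E'
from h import *
s=bot.read_state();print(s["tool_pos"].round(4),s["tcp_rot"].round(3),s["wrist_force"].round(2),s["width"],s["grip_force"])
p,d=eyes.read_camera("scene");pt,dt=eyes.read_camera("top")
for n,P,D in(("scene",p,d),("top",pt,dt)):
    h,sa,v=cv2.split(cv2.cvtColor(P,cv2.COLOR_BGR2HSV));C=cloud(n,D)
    m=((h>172)|(h<6))&(sa>110)&(C[...,2]>.15)&(C[...,2]<.25)&(np.linalg.norm(C[...,:2]-[.53,.01],axis=-1)<.15)
    k,l,st,ce=cv2.connectedComponentsWithStats(m.astype(np.uint8))
    for i in range(1,k):
        if st[i,4]>3: w=C[l==i];print(n,ce[i].round(1),st[i,4],w.mean(0).round(4),w.min(0).round(4),w.max(0).round(4))
    g=(h>45)&(h<80)&(sa>120)&(C[...,2]>.06)&(C[...,2]<.075)&(np.linalg.norm(C[...,:2]-[.56,.007],axis=-1)<.05)
    if g.sum(): w=C[g];print(n,"soap top",g.sum(),w.mean(0).round(4),w.min(0).round(4),w.max(0).round(4))
a=p[110:240,180:310]
cv2.imwrite("pics/s6.png",np.hstack([cv2.resize(a,(400,400)),cv2.resize(pt[140:240,220:320],(400,400))]))
E
```

```text
[0.4722 0.0182 0.1952] [ 3.134 -0.211 -0.   ] [-0.27  0.45 -0.98] 0.574043962273437 4.803951350513671
scene [271.1 150.3] 11 [0.4969 0.0405 0.1967] [0.4896 0.0394 0.1891] [0.5056 0.0416 0.2025]
scene [244.  155.5] 60 [ 0.5586 -0.0257  0.2004] [ 0.5345 -0.0315  0.1869] [ 0.5805 -0.0202  0.2125]
scene [261.2 160.9] 21 [0.5725 0.0381 0.2065] [0.5477 0.0345 0.1885] [0.5887 0.0419 0.2124]
scene soap top 104 [0.5656 0.0082 0.0678] [ 0.5424 -0.0119  0.0602] [0.584  0.0274 0.0737]
top [272.  185.5] 6 [ 0.5513 -0.0246  0.2061] [ 0.5422 -0.0247  0.1995] [ 0.5584 -0.0243  0.2166]
```

View pics/s6.png

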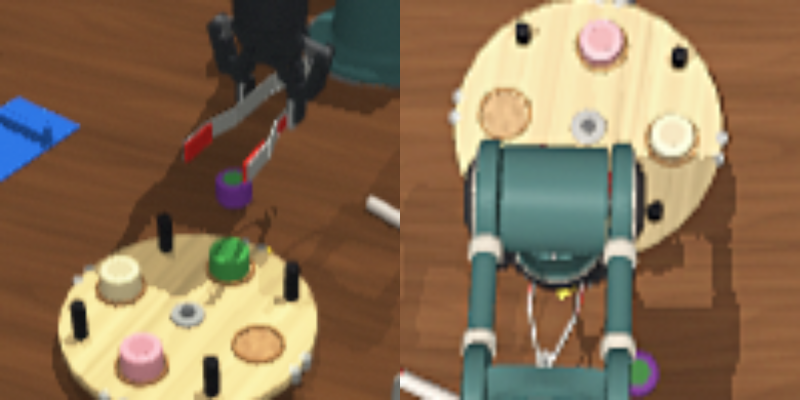

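The tips measure about 4 mm towards -y of the soap, with 9 mm clearance each side. I'll shift +3 mm and descend.

carry_out --series "0 0.003 -0.015 0;0 0 -0.025 0;0 0 -0.025 0;0 0 -0.02 0;0 0 -0.015 0;0 0 -0.015 0;0 0 -0.012 0;0 0 -0.012 0;0 0 0 0;0 0 0 0;0 0 0 0"

```text
time: 16.52
tool_pos: [0.473, 0.0213, 0.057]
tcp_rot: [-3.134, 0.211, -0.002]
wrist_force: [-0.0, 0.1, -1.2]
width: 0.576
grip_force: 4.8
```

```bash
python3 - <<'E'
from h import *
s=bot.read_state();print(s["tool_pos"].round(4),s["wrist_force"].round(2),s["width"],s["grip_force"])
p,d=eyes.read_camera("scene")
h,sa,v=cv2.split(cv2.cvtColor(p,cv2.COLOR_BGR2HSV))
C=cloud("scene",d);n=np.linalg.norm(C[...,:2]-[.56,.007],axis=-1)<.06
for nm,m in(("red",((h>172)|(h<6))&(sa>110)&n&(C[...,2]>.03)),("soap",(h>45)&(h<80)&(sa>120)&n)):
    k,l,st,ce=cv2.connectedComponentsWithStats(m.astype(np.uint8))
    for i in range(1,k):
        if st[i,4]>3: w=C[l==i];print(nm,ce[i].round(1),st[i,4],w.mean(0).round(4),w.min(0).round(4),w.max(0).round(4))
cv2.imwrite("pics/s7.png",cv2.resize(p[150:230,210:310],(800,600),interpolation=cv2.INTER_CUBIC))
E
```

```text
[0.473  0.0213 0.057 ] [-0.02  0.12 -1.16] 0.5761179757173215 4.803244723880198
red [245.9 189.5] 44 [ 0.5612 -0.0232  0.0644] [ 0.5379 -0.0296  0.0529] [ 0.5806 -0.016   0.075 ]
red [262.2 196.4] 20 [0.575  0.0406 0.0662] [0.547  0.0371 0.0511] [0.5909 0.0434 0.0743]
soap [254.  193.8] 148 [0.5689 0.0094 0.0623] [ 0.5381 -0.0132  0.0422] [0.5865 0.0275 0.0741]
```

View pics/s7.png

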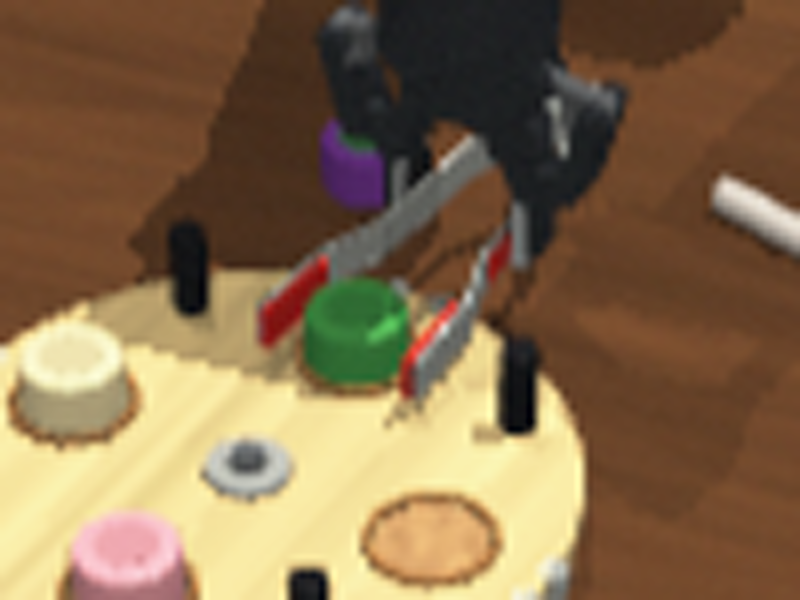

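The pads stand either side of the green soap, level with it and clear of the ring. Closing now.

carry_out --series "0 0 0 0;0 0 0 0;0 0 0 0;0 0 0 0;0 0 0 0;0 0 0 0" --jaw -0.3 --grip_force 35

```text
time: 17.32
tool_pos: [0.4728, 0.0212, 0.0565]
tcp_rot: [3.134, -0.212, 0.001]
wrist_force: [-0.0, -3.5, 3.4]
width: 0.458
grip_force: 39.2
```

carry_out --series "0 0 0.004 0;0 0 0.006 0;0 0 0.01 0;0 0 0.015 0;0 0 0.02 0;0 0 0.025 0;0 0 0.025 0;0 0 0.02 0;0 0 0.01 0;0 0 0 0;0 0 0 0"

```text
time: 18.7
tool_pos: [0.4717, 0.0214, 0.1905]
tcp_rot: [-3.134, 0.211, 0.002]
wrist_force: [-0.4, 0.6, -1.5]
width: 0.459
grip_force: 38.6
```

```bash
python3 - <<'E'
from h import *
s=bot.read_state();print(s["tool_pos"].round(4),s["wrist_force"].round(2),s["width"],s["grip_force"])
p,d=eyes.read_camera("scene")
h,sa,v=cv2.split(cv2.cvtColor(p,cv2.COLOR_BGR2HSV))
C=cloud("scene",d);n=np.linalg.norm(C[...,:2]-[.56,.007],axis=-1)<.07
for nm,m in(("red",((h>172)|(h<6))&(sa>110)&n&(C[...,2]>.03)),("soap",(h>45)&(h<80)&(sa>120)&n)):
    k,l,st,ce=cv2.connectedComponentsWithStats(m.astype(np.uint8))
    for i in range(1,k):
        if st[i,4]>3: w=C[l==i];print(nm,ce[i].round(1),st[i,4],w.mean(0).round(4),w.min(0).round(4),w.max(0).round(4))
m=v<45;m[:170]=0;m[255:]=0;m[:,:190]=0;m[:,290:]=0
print(blobs(m,30))
E
```

```text
[0.4717 0.0214 0.1905] [-0.41  0.6  -1.52] 0.458632389638044 38.592368960380554
red [269.6 152.7] 7 [0.5021 0.0374 0.1899] [0.4971 0.0367 0.1814] [0.5077 0.0383 0.1957]
red [246.2 158.9] 39 [ 0.5661 -0.0152  0.1954] [ 0.5381 -0.0208  0.1799] [ 0.5817 -0.01    0.2052]
red [259.5 162.4] 16 [0.5715 0.0319 0.1986] [0.5449 0.0287 0.182 ] [0.5889 0.0362 0.206 ]
soap [253.3 161.1] 135 [0.5693 0.0103 0.196 ] [ 0.5432 -0.0095  0.1728] [0.5859 0.029  0.2072]
[([233.29, 184.84], 51), ([274.52, 201.25], 44), ([205.23, 213.42], 48), ([248.47, 231.88], 49)]
```

The soap is lifted (about z 0.19), and the carousel is still in its click. I'll take it over the carton.

carry_out --series "-0.001 0.006 0 1;-0.002 0.011 0 1.5;-0.0037 0.0175 0 2.5;-0.0037 0.0175 0 2.5;-0.0037 0.0175 0 2.5;-0.0037 0.0175 0 2.5;-0.0037 0.0175 0 2.5;-0.0037 0.0175 0 2.5;-0.0037 0.0175 0 2.5;-0.0037 0.0175 0 2.5;-0.0037 0.0175 0 2.5;-0.0037 0.0175 0 2.5;-0.0037 0.0175 0 2.5;-0.0037 0.0175 0 2.5;-0.0037 0.0175 0 2.5;-0.0037 0.0175 0 2.5;-0.002 0.011 0 1.5;-0.002 0.007 0 1;0 0 0 0;0 0 0 0"

```text
time: 21.25
tool_pos: [0.4136, 0.301, 0.1912]
tcp_rot: [3.018, 0.873, -0.0]
wrist_force: [0.1, -0.0, -1.3]
width: 0.458
grip_force: 38.6
```

```bash
python3 - <<'E'
from h import *
s=bot.read_state();print(s["tool_pos"].round(4),s["tcp_rot"].round(3),s["wrist_force"].round(2),s["width"],s["grip_force"],s["joint_vel"].round(3))
p,d=eyes.read_camera("scene")
h,sa,v=cv2.split(cv2.cvtColor(p,cv2.COLOR_BGR2HSV))
C=cloud("scene",d);n=np.linalg.norm(C[...,:2]-[.4885,.348],axis=-1)<.09
m=(h>45)&(h<80)&(sa>120)&n
w=C[m];print("soap",m.sum(),w.mean(0).round(4),w.min(0).round(4),w.max(0).round(4))
cv2.imwrite("pics/s8.png",cv2.resize(p[110:270,190:430],(750,500),interpolation=cv2.INTER_CUBIC))
E
```

```text
[0.4136 0.301  0.1912] [ 3.018  0.873 -0.   ] [ 0.15 -0.02 -1.26] 0.45754236356335515 38.6121940612793 [-0.005 -0.004  0.003  0.003 -0.002 -0.001]
soap 162 [0.4981 0.3514 0.1965] [0.4701 0.3287 0.17  ] [0.5151 0.3689 0.2069]
```

View pics/s8.png

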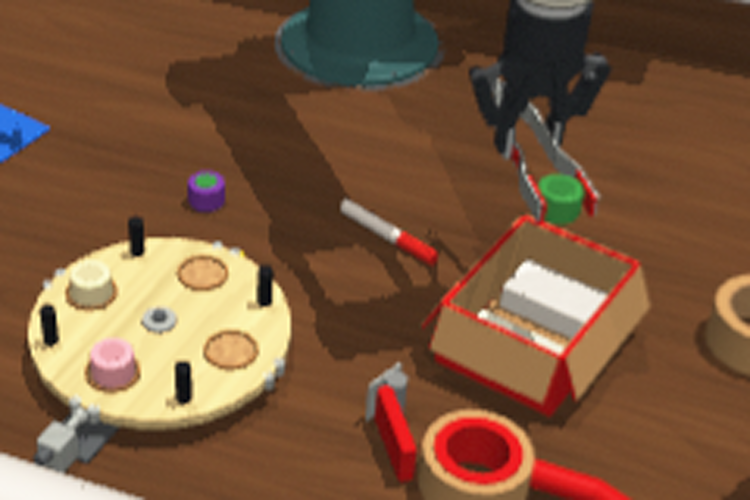

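The soap is held between the tips over the carton's middle, around (0.49, 0.349, 0.19). Cream and pink are in their nests, and nothing else has shifted. Handing in.

```bash
python3 -c "
from workcell import bot
print(bot.finish_job())"
```

```text
the job is handed in; nothing more can be done
None
```

I turned the carousel one click clockwise and handed the job in with the tongs holding the green soap about 90 mm clear above the middle of the open carton; pink and cream are still in their nests, but I viewed 12 pictures, over the limit of 10.

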